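Lean the plain forming plate in the draining stand

ROBOT

A 6-joint arm with a two-finger parallel gripper is mounted at the origin on a cart in front of the work surface, level with it; the furniture and walls round the work are solid. World frame = base frame: x ahead of the robot, y to its left, z up, the work surface at z = 0. Lengths are in m, angles in rad, forces in N, time in s.
With the tool pointing down it reaches from about 0.275 to 0.75 m from the base axis. Payload 10.2 kg.
Tool frame: the origin (TCP) lies at the very end of the fingers, on their centre line; the grasp point (between the pads) lies 19 mm behind it (arm.hold_point_z is the distance from the TCP to the grasp point, in m); z points along the fingers, y is the line along which they close (so a half turn about z gives the same grasp; the last joint's range is limited). The gripper opens to 88 mm and grips with 3 to 60 N. Pads are 18 mm wide; open, the fingers measure 123 mm over their backs; the gripper's body (75 mm by 187 mm) begins 45 mm behind the grasp point.
Start: joints at [1.082, 0.313, 1.498, -0, 1.331, -0.223], TCP at [0.138, 0.507, 0.211] pointing down, gripper open.
Joint ranges: [-2.94, 2.94], [-0.97, 2.17], [0.19, 2.56], [-1.23, 4.37], [0.02, 3.11], [-2.88, 2.88]. Speed limits (rad/s): [2.39, 2.39, 3.01, 3.14, 3.14, 3.14].

INTERFACE

Orientations are given as a unit quaternion [w, x, y, z].
In Python, from rig import arm, cams gives the robot as it stands.
- The arm moves only by the tool send_rows, never from a script. Its argument "increments" is a list of rows, each an object of numbers: "hand": the finger opening in m, from 0 to 0.0881; "dx", "dy", "dz": the shift along the tool's x, y, z in m; "spin": the turn about the tool's z in rad. A call has exactly 5 rows; each row is the pose to reach, as a shift and turn from the pose commanded when the call began, along the tool's axes at that moment; what a row does not reach only later rows make up. A row lasts 1/8 s, in which the tool goes at most 62.5 mm and 10.7 degrees, less where a joint would pass 70% of its speed; a pose out of reach is approached as far as the arm can. A call with a gripper value outside its range is refused whole. The fingers move at their own pace and stop on an object; "grip_force" is the grip in N (left out, the last holds). Time passes only in rows, so rows that repeat a pose let the fingers close, or fill a call up. It gives the time, the measured TCP pose, the force, the opening and the grip force at its end, in the units of the state.
- arm.sense(): the state, without advancing time (a new reading comes with each control period).
- cams.capture(name): name is "scene" or "top" or "wrist"; returns a dict with "image" (400x640x3 uint8, blue, green, red), "camera_matrix" (3x3 intrinsics, pixels), "eye" and "orientation" of the camera in the world. Camera axes: x right, y down, z forward; pixel columns grow to the right and rows downward; lengths in m; the calibration is good to about 2 mm. A picture is of the moment at which its call begins. There is no depth.
- arm.close_job(): hands the job in; it is judged then, once.
The state is a dict: "time_s": time; "q": joint angles; "qvel": joint speeds; "tau": joint torques, N m; "eef_pos": TCP position; "tool_rot": TCP orientation; "force": force on the tool from outside, world axes, zero at the start; "torque": the same for the moment, N m; "opening": opening from 0.0 (shut) to 1.0 (fully open); "grip_force": force on a finger pad.
Only numpy, scipy, OpenCV 4.12 (cv2) and the standard library are available. Lean on these libraries where they do the work, as an engineer would, in place of code of your own. Each camera call takes 0.05 s, during which the arm holds its last target. There are 200 camera calls.

TASK

Take the plain blue plate without openings out of the wire rack and lean it in the steel draining stand to dry: set it down there, without dropping it, with its long lower edge between the front rail and the low wall, and let go so that it leans back on the wall, roughly centred so that neither end sticks out. Leave the blue frame with the two openings standing in its slot in the rack.

Things in the scene. Friction and masses are not known exactly. Their poses are not given: they have to be found in the camera images.
- plain_plate: Solid plate without openings, blue face towards the robot, grey back, 252 x 132 x 13 mm, about 0.16 kg, on a long edge in a rack slot, top edge 140 mm above the table. Origin: centre of the back face. x along the 252 mm length, y up the 132 mm width (lower to upper long edge), z through the thickness, out of the blue face (mid-thickness at z = +6.5 mm). Pinch its thickness at the middle of the upper edge.
- plate_foot (a point): Middle of the plate's lower long edge, mid-thickness (plate frame 0, -66, 6.5 mm).
- plate_top (a point): Middle of the plate's upper long edge, mid-thickness (plate frame 0, +66, 6.5 mm).
- window_frame: Blue frame of the same outer size (252 x 132 x 13 mm) with two large openings, standing the same way in the other slot. Origin and axes like the plate's.
- plate_rack: Fixed steel wire rack. Origin: centre of its underside; y along its slots. Two slots, centred 40 mm either side of the origin along x, hold the boards' lower edges 8 mm above the table, between wire loops 17 mm apart and 55 mm high that stand only near the ends, y = -113 and +113 mm (each 30 mm long): the boards' middles are free. Raised straight up 50 mm, a board clears the loops.
- drain_stand: Fixed steel draining stand. Origin: centre of its underside; x from rail to wall (away from the robot), y along its 312 mm length. Base 100 mm deep, 6 mm thick. Front rail 10 mm thick, top at z = 22 mm, inner face at x = -22 mm. Upright low wall 8 mm thick, top at z = 81 mm, front face at x = +22 mm.
- wall_top (a point): Middle of the front upper edge of the stand's low wall (stand frame 22, 0, 81 mm). With its foot against the rail the plate leans on this edge at about 23 degrees from vertical and stands some 45 mm higher than it, so that it can be held by its upper edge while it is set down.

How it is judged:
By the outcome, as a careful person would: the job done as asked, in the order asked, and still so for the second after the job is handed in, with the robot touching nothing.
It also fails if it takes over 35 s, if anything falls off the work surface, if the arm or the gripper's body presses on something with over 40 N, if the wrist force passes 120 N, or if a joint passes its speed limit or range.

## Working session

There is one attempt and no reset: what is moved stays moved. The work goes in short steps, Python scripts to look and compute and a tool call to move; the robot and the scene stay as the last step left them, time stands still between calls to the robot, and variables do not carry over. Pictures are saved under pics/ and viewed, at most 10 in all, crops included, and the job is handed in when it is done.

Besides the shell and the picture viewer there is one more tool, called after "Request:" in YAML: its name, and indented under it one key for each argument. send_rows: Moves the arm, as the interface text tells. Its arguments: {"type":"object","properties":{"increments":{"type":"array","items":{"type":"object","properties":{"hand":{"type":"number"},"dx":{"type":"number"},"dy":{"type":"number"},"dz":{"type":"number"},"spin":{"type":"number"}}}},"grip_force":{"type":"number"}},"required":["increments"]}

```bash
mkdir -p pics; cat > h.py <<'E'
import numpy as np, cv2, pickle
from rig import arm, cams
def snap(name, tag):
    c=cams.capture(name); cv2.imwrite(f'pics/{tag}.png',c['image']); pickle.dump(c,open(f'{tag}.pkl','wb')); return c
E
python3 - <<'E'
from h import *
s=arm.sense();print({k:np.round(v,4) for k,v in s.items()})
for n in ['scene','top','wrist']:
    c=snap(n,n+'0');print(n,c['camera_matrix'],c['eye'],c['orientation'])
a=[cv2.imread(f'pics/{n}0.png') for n in ['scene','top']]
E
```

```text
{'time_s': np.float64(0.0), 'q': array([ 1.0816,  0.3134,  1.4984, -0.    ,  1.331 , -0.2234]), 'qvel': array([-0.001 ,  0.0007,  0.0007,  0.0003, -0.0015, -0.0005]), 'tau': array([ 1.70000e-03, -4.02211e+01, -2.52273e+01,  6.95000e-02,
        3.52000e-02, -1.00000e-04]), 'eef_pos': array([0.1378, 0.5063, 0.2107]), 'tool_rot': array([-2.000e-04,  1.325e-01,  9.912e-01, -6.000e-04]), 'force': array([-1.043 ,  0.1095, -0.0177]), 'torque': array([-0.0047,  0.0367, -0.0352]), 'grip_force': np.float64(0.0), 'opening': np.float64(1.0)}
scene [[425.82145759   0.         319.79278281]
 [  0.         425.82145759 196.02434912]
 [  0.           0.           1.        ]] [-0.04227182 -0.31310753  0.70231801] [-0.32918603  0.78384934 -0.48817804  0.19722822]
top [[484.03246847   0.         321.26003763]
 [  0.         484.03246847 191.71312236]
 [  0.           0.           1.        ]] [ 0.34287742 -0.01779531  1.0314724 ] [ 0.07137902 -0.68809614  0.71849641 -0.07205309]
wrist [[358.60669673   0.         316.70848547]
 [  0.         358.60669673 199.57185273]
 [  0.           0.           1.        ]] [0.05620709 0.52841464 0.38357147] [0.13100437 0.7838436  0.5987439  0.09966347]
```

View pics/scene0.png

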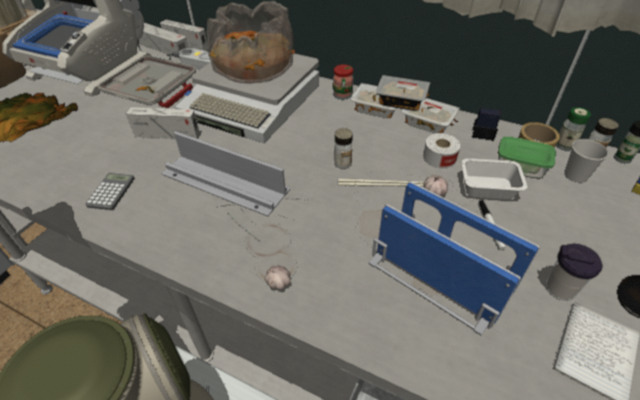

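View pics/top0.png

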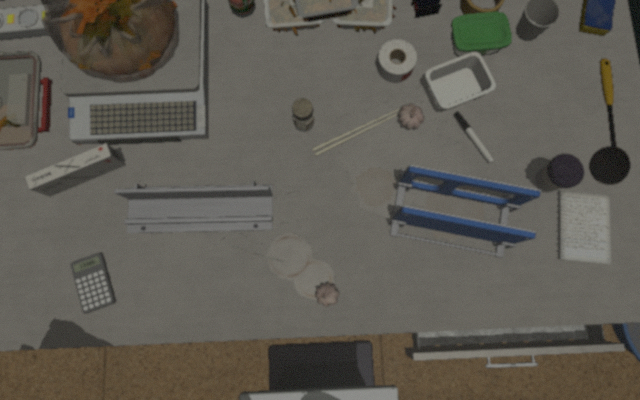

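The plain plate is the front board in the rack: scene about (380,215)–(515,300), top view (400,215)–(533,237). The stand is at top view (125–272, 187–232), with its wall on the far side. I'll enlarge both.

```bash
cat >> h.py <<'E'
def crop(img,x0,y0,w,h,s):
    o=cv2.resize(img[y0:y0+h,x0:x0+w],None,fx=s,fy=s,interpolation=cv2.INTER_CUBIC)
    o=cv2.convertScaleAbs(o,alpha=1.5)
    for x in range(x0-x0%10+10,x0+w,10): cv2.line(o,(int((x-x0+.5)*s),0),(int((x-x0+.5)*s),4 if x%50 else 14),(0,255,255),1); x%20 or cv2.putText(o,str(x),(int((x-x0+.5)*s)-10,14),0,.35,(0,255,255),1)
    for y in range(y0-y0%10+10,y0+h,10): cv2.line(o,(0,int((y-y0+.5)*s)),(5,int((y-y0+.5)*s)),(0,255,255),1); y%20 or cv2.putText(o,str(y),(6,int((y-y0+.5)*s)+4),0,.35,(0,255,255),1)
    return o
E
python3 - <<'E'
from h import *
S,T=cv2.imread('pics/scene0.png'),cv2.imread('pics/top0.png')
cv2.imwrite('pics/pl.png',np.vstack([crop(T,380,160,180,100,3.3),crop(S,365,240-60,180,80+0,3.3)]) if 0 else np.vstack([crop(T,380,195,180,62,4.2),crop(S,365,205,180,80,4.2)]))
cv2.imwrite('pics/st.png',np.vstack([crop(T,115,178,170,62,4.2),crop(S,150,128,170,80,4.2)]))
E
```

```text
(no output)
```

View pics/pl.png

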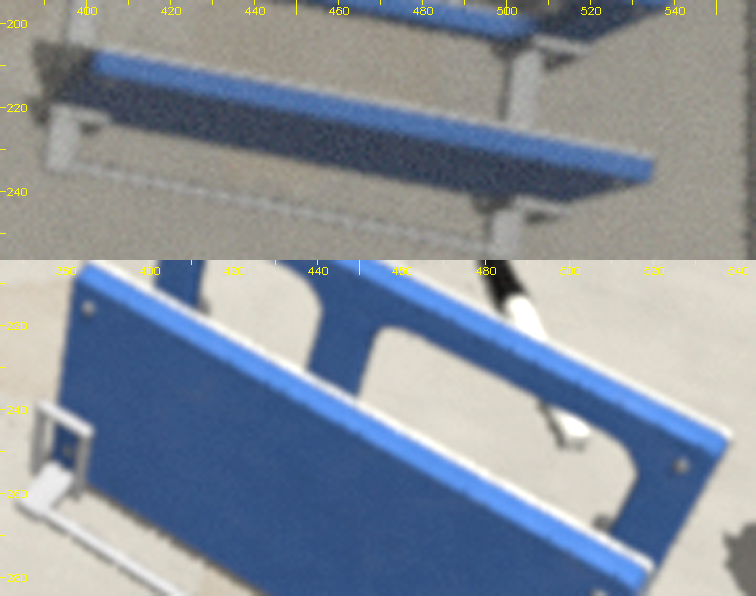

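View pics/st.png

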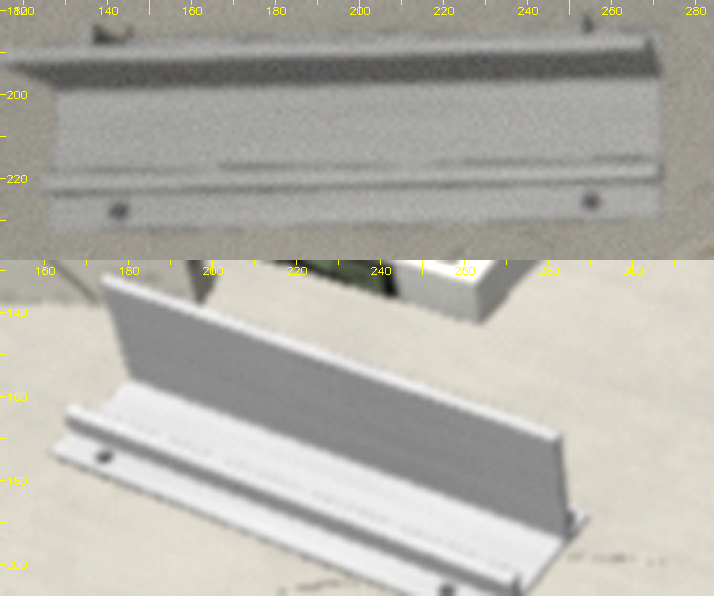

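Plate's upper edge: top view front corners (402.1,211.4) and (534.7,237.8); scene (382.8,209.9) and (516.9,283.5). Stand wall's front upper edge: top (118,193.5)–(269.7,190); scene (174.3,132.9)–(281.9,170.3). Next I'll triangulate these and fit poses.

```bash
cat >> h.py <<'E'
from scipy.optimize import least_squares
from scipy.spatial.transform import Rotation as R
def Rm(q): return R.from_quat(np.roll(q,-1)).as_matrix()
def proj(c,P):
    p=(np.atleast_2d(P)-c['eye'])@Rm(c['orientation']); k=c['camera_matrix']
    return p[:,:2]/p[:,2:]*[k[0,0],k[1,1]]+k[:2,2]
def tri(obs):
    return least_squares(lambda X:np.concatenate([proj(c,X)[0]-uv for c,uv in obs]),[.4,0,.1])
def load(t): return pickle.load(open(f'{t}.pkl','rb'))
def fit(obs,x0):  # obs: (cam, local pt, uv); pose x,y,z,yaw
    f=lambda p:np.concatenate([proj(c,R.from_euler('z',p[3]).apply(l)+p[:3])[0]-uv for c,l,uv in obs])
    r=least_squares(f,x0); return r.x,np.round(r.fun.reshape(-1,2),1)
E
python3 - <<'E'
from h import *
S,T=load('scene0'),load('top0')
for n,s,t in [('plFL',(382.8,209.9),(402.1,211.4)),('plFR',(516.9,283.5),(534.7,237.8)),('plBL',(387.1,204.9),(401.6,206.9)),('plBR',(520,277),(535.2,232.6)),('wL',(174.3,132.9),(118.1,193.5)),('wR',(281.9,170.3),(269.7,189.8))]:
    r=tri([(S,s),(T,t)]);print(n,r.x.round(4),r.fun.round(1))
# plate local: x=thickness away (back +), y=left; at top edge centre
L,Rr=.126,-.126
o=[(S,(-.0065,L,0),(382.8,209.9)),(S,(-.0065,Rr,0),(516.9,283.5)),(S,(.0065,L,0),(387.1,204.9)),(S,(.0065,Rr,0),(520,277)),
(T,(-.0065,L,0),(402.1,211.4)),(T,(-.0065,Rr,0),(534.7,237.8)),(T,(.0065,L,0),(401.6,206.9)),(T,(.0065,Rr,0),(535.2,232.6))]
print('plate',*fit(o,[.3,-.3,.14,0]))
o=[(S,(.022,.156,.081),(174.3,132.9)),(S,(.022,-.156,.081),(281.9,170.3)),(T,(.022,.156,.081),(118.1,193.5)),(T,(.022,-.156,.081),(269.7,189.8)),
(S,(-.032,.156,.022),(166.2,163.6)),(T,(-.032,.156,.022),(125.2,223.5)),(T,(-.032,-.156,.022),(271.6,220.8)),(S,(-.05,.156,.006),(161.5,172))]
print('stand',*fit(o,[.3,.2,0,0]))
E
```

```text
plFL [ 0.4833 -0.1724  0.1344] [ 0.1 -0.  -0.1  0. ]
plFR [ 0.4235 -0.4141  0.1367] [-0.5  0.1  0.5 -0.3]
plBL [ 0.4927 -0.174   0.1387] [-1.4  0.3  1.3 -0.8]
plBR [ 0.433 -0.415  0.142] [-1.   0.2  1.1 -0.5]
wL [0.5509 0.3833 0.0857] [ 0.7 -0.1 -0.4  0.4]
wR [0.5461 0.0804 0.0843] [ 0.3 -0.  -0.2  0.2]
plate [ 0.45893773 -0.29397456  0.13654679 -0.23768876] [[-1.3 -0.9]
 [ 0.   0.6]
 [-1.6  0.2]
 [ 0.2  1.7]
 [-1.1  0.4]
 [ 1.   0. ]
 [ 0.5 -1.8]
 [ 1.2 -1.6]]
stand [ 5.28900884e-01  2.35545478e-01 -1.32582466e-04 -2.69059009e-02] [[-0.1 -0.2]
 [ 1.1  1.1]
 [-3.2 -1. ]
 [ 0.6  0.2]
 [-0.8  0.2]
 [-0.2 -0.2]
 [ 1.6  0. ]
 [ 0.6  1. ]]
```

```bash
cat >> h.py <<'E'
def go(x,y,z,ang,s=None):  # world TCP target + world heading of tool y -> tool increments
    s=s or arm.sense(); M=Rm(s['tool_rot']); d=M.T@(np.array([x,y,z])-s['eef_pos'])
    a=np.arctan2(M[1,1],M[0,1]); print('d',d.round(4),'spin',round((a-ang+np.pi)%(2*np.pi)-np.pi,4),'pos',s['eef_pos'].round(4),'ang',a.round(4),'t',s['time_s'],'F',s['force'].round(1))
E
```

Request:
send_rows:
  increments:
    - {"dx":-0.035,"dy":-0.046,"dz":0,"spin":0.103,"hand":0.06}
    - {"dx":-0.069,"dy":-0.092,"dz":0,"spin":0.206,"hand":0.06}
    - {"dx":-0.104,"dy":-0.138,"dz":0,"spin":0.309,"hand":0.06}
    - {"dx":-0.139,"dy":-0.184,"dz":0,"spin":0.412,"hand":0.06}
    - {"dx":-0.173,"dy":-0.23,"dz":0,"spin":0.515,"hand":0.06}

```text
time_s: 0.78
eef_pos: [0.2446, 0.2376, 0.2112]
tool_rot: [0.0, 0.382, 0.924, 0.0]
force: [0.4, 0.9, 0.2]
opening: 0.68
grip_force: 0.0
```

```bash
python3 -c "
from h import *
go(.352,-.027,.208,.275)"
```

```text
d [-0.2628 -0.1116  0.0032] spin 0.5122 pos [0.2446 0.2376 0.2112] ang 0.7872 t 0.775 F [0.4 0.9 0.2]
```

Request:
send_rows:
  increments:
    - {"dx":-0.0525,"dy":-0.0223,"dz":0,"spin":0.1025}
    - {"dx":-0.105,"dy":-0.0446,"dz":0,"spin":0.205}
    - {"dx":-0.158,"dy":-0.067,"dz":0,"spin":0.3075}
    - {"dx":-0.21,"dy":-0.089,"dz":0,"spin":0.41}
    - {"dx":-0.263,"dy":-0.112,"dz":0,"spin":0.512}

```text
schema error: expected keys hand, dx, dy, dz, spin
```

Request:
send_rows:
  increments:
    - {"dx":-0.057,"dy":0.006,"dz":0,"spin":0.103}
    - {"dx":-0.114,"dy":0.012,"dz":0,"spin":0.206}
    - {"dx":-0.172,"dy":0.018,"dz":0,"spin":0.309}
    - {"dx":-0.23,"dy":0.025,"dz":0,"spin":0.412}
    - {"dx":-0.286,"dy":0.0305,"dz":0,"spin":0.515}

```text
schema error: expected keys hand, dx, dy, dz, spin
```

```bash
python3 - <<'E'
from h import *
go(.459,-.294,.107,-.24)
c=snap('wrist','w1'); cv2.imwrite('pics/w1.png',crop(c['image'],0,0,640,400,1.25))
print(proj(c,[.459,-.294,.14]))
E
```

```text
d [-0.527  -0.2253  0.1043] spin 1.0272 pos [0.2446 0.2376 0.2112] ang 0.7872 t 0.775 F [0.4 0.9 0.2]
[[128.81738366 616.50654563]]
```

View pics/w1.png

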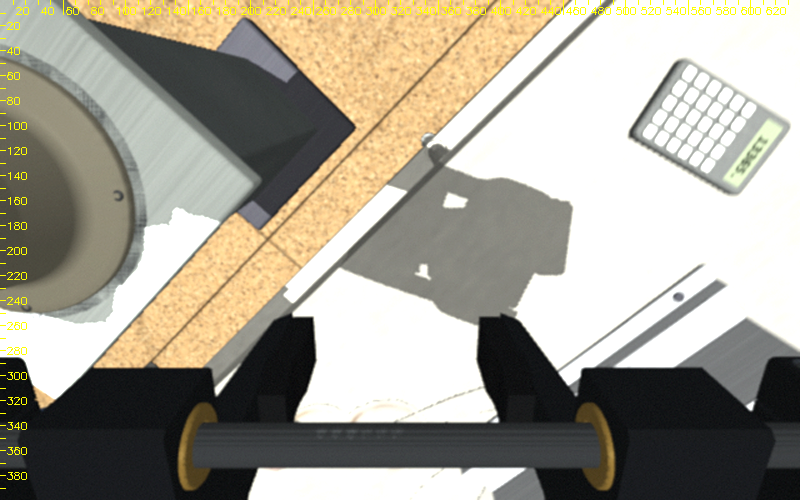

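The moves were refused because each row needs "hand". The picture only shows the table with the calculator (right, 550–630, 50–150), so I'll resend the moves.

Request:
send_rows:
  increments:
    - {"dx":-0.0525,"dy":-0.0223,"dz":0,"spin":0.1025,"hand":0.06}
    - {"dx":-0.105,"dy":-0.0446,"dz":0,"spin":0.205,"hand":0.06}
    - {"dx":-0.158,"dy":-0.067,"dz":0,"spin":0.3075,"hand":0.06}
    - {"dx":-0.21,"dy":-0.089,"dz":0,"spin":0.41,"hand":0.06}
    - {"dx":-0.263,"dy":-0.112,"dz":0,"spin":0.512,"hand":0.06}

```text
time_s: 1.45
eef_pos: [0.3528, -0.0274, 0.2113]
tool_rot: [0.0, 0.604, 0.797, 0.0]
force: [2.4, 0.6, -0.0]
opening: 0.678
grip_force: 0.0
```

Request:
send_rows:
  increments:
    - {"dx":-0.057,"dy":0.006,"dz":0,"spin":0.103,"hand":0.06}
    - {"dx":-0.114,"dy":0.012,"dz":0,"spin":0.206,"hand":0.06}
    - {"dx":-0.172,"dy":0.018,"dz":0,"spin":0.309,"hand":0.06}
    - {"dx":-0.23,"dy":0.025,"dz":0,"spin":0.412,"hand":0.06}
    - {"dx":-0.286,"dy":0.0305,"dz":0,"spin":0.515,"hand":0.06}

```text
time_s: 2.08
eef_pos: [0.4607, -0.294, 0.2109]
tool_rot: [-0.0, 0.787, 0.617, 0.0]
force: [-0.2, -1.0, 0.4]
opening: 0.683
grip_force: 0.0
```

```bash
python3 - <<'E'
from h import *
go(.459,-.294,.107,-.24)
c=snap('wrist','w2'); cv2.imwrite('pics/w2.png',crop(c['image'],0,0,640,400,1.25))
u=[np.cos(.24),-np.sin(.24),0];v=[np.sin(.24),np.cos(.24),0]
C=np.array([.459,-.294,.138])
print(proj(c,[C+np.multiply(u,a)+np.multiply(v,b) for a in(-.0065,.0065) for b in (0,.126)]).round(1))
E
```

```text
d [-0.0005 -0.0016  0.1039] spin -0.0007 pos [ 0.4607 -0.294   0.2109] ang -0.2407 t 2.075 F [-0.2 -1.   0.4]
[[305.  200.6]
 [302.6   5.8]
 [322.9 200.6]
 [323.9   5.8]]
```

View pics/w2.png

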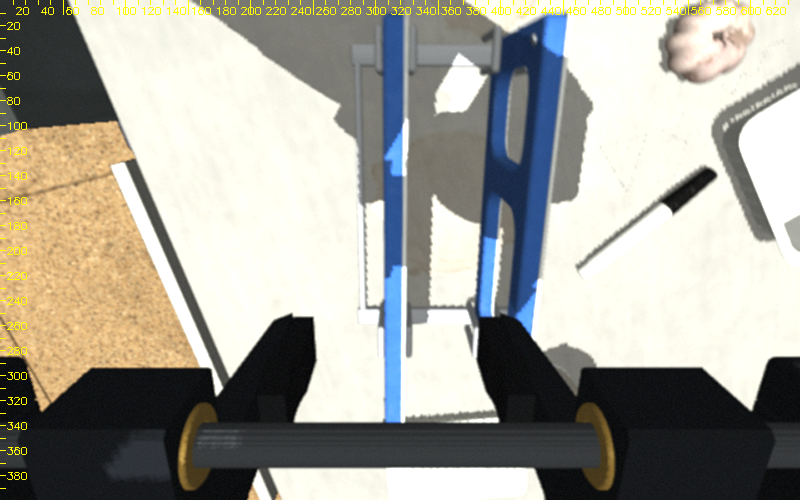

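Plate's upper edge is at columns ~385–405 of the enlarged picture, rows 10–420, parallel to the tool and centred between the fingertips (315 and 478). So I can go straight down.

Request:
send_rows:
  increments:
    - {"dx":0,"dy":0,"dz":0.025,"spin":0,"hand":0.06}
    - {"dx":0,"dy":0,"dz":0.05,"spin":0,"hand":0.06}
    - {"dx":0,"dy":0,"dz":0.075,"spin":0,"hand":0.06}
    - {"dx":0,"dy":0,"dz":0.095,"spin":0,"hand":0.06}
    - {"dx":0,"dy":0,"dz":0.104,"spin":0,"hand":0.06}

```text
time_s: 2.75
eef_pos: [0.4599, -0.2917, 0.1061]
tool_rot: [-0.001, 0.786, 0.619, -0.0]
force: [0.0, 0.5, -0.5]
opening: 0.681
grip_force: 0.0
```

Request:
send_rows:
  grip_force: 25
  increments:
    - {"dx":0,"dy":0,"dz":0,"spin":0,"hand":0.03}
    - {"dx":0,"dy":0,"dz":0,"spin":0,"hand":0.02}
    - {"dx":0,"dy":0,"dz":0,"spin":0,"hand":0.008}
    - {"dx":0,"dy":0,"dz":0,"spin":0,"hand":0.005}
    - {"dx":0,"dy":0,"dz":0,"spin":0,"hand":0.005}

```text
time_s: 3.38
eef_pos: [0.4603, -0.2922, 0.1074]
tool_rot: [0.0, 0.786, 0.619, -0.0]
force: [-0.5, 0.3, 1.2]
opening: 0.142
grip_force: 25.1
```

Request:
send_rows:
  increments:
    - {"dx":0,"dy":0,"dz":-0.015,"spin":0,"hand":0.005}
    - {"dx":0,"dy":0,"dz":-0.035,"spin":0,"hand":0.005}
    - {"dx":0,"dy":0,"dz":-0.06,"spin":0,"hand":0.005}
    - {"dx":0,"dy":0,"dz":-0.085,"spin":0,"hand":0.005}
    - {"dx":0,"dy":0,"dz":-0.105,"spin":0,"hand":0.005}

```text
time_s: 4.0
eef_pos: [0.4603, -0.2922, 0.2142]
tool_rot: [0.001, 0.786, 0.619, 0.0]
force: [0.1, -0.2, -1.5]
opening: 0.146
grip_force: 25.0
```

Request:
send_rows:
  increments:
    - {"dx":0,"dy":0,"dz":-0.01,"spin":0,"hand":0.005}
    - {"dx":0,"dy":0,"dz":-0.02,"spin":0,"hand":0.005}
    - {"dx":0,"dy":0,"dz":-0.025,"spin":0,"hand":0.005}
    - {"dx":0,"dy":0,"dz":-0.025,"spin":0,"hand":0.005}
    - {"dx":0,"dy":0,"dz":-0.025,"spin":0,"hand":0.005}

```text
time_s: 4.62
eef_pos: [0.4601, -0.292, 0.2367]
tool_rot: [-0.0, 0.786, 0.619, -0.0]
force: [-0.3, 0.1, -1.6]
opening: 0.143
grip_force: 25.0
```

```bash
python3 - <<'E'
from h import *
go(.48,-.03,.237,-.13)
go(.5,.233,.237,-.02)
S=snap('scene','scene1');T=snap('top','top1')
cv2.imwrite('pics/chk.png',np.vstack([cv2.resize(T['image'],(480,300)),cv2.resize(S['image'],(480,300))]))
E
```

```text
d [ 2.593e-01 -4.220e-02 -1.000e-04] spin -0.107 pos [ 0.4601 -0.292   0.2367] ang -0.237 t 4.625 F [-0.3  0.1 -1.6]
d [ 0.5197 -0.0845  0.    ] spin -0.217 pos [ 0.4601 -0.292   0.2367] ang -0.237 t 4.625 F [-0.3  0.1 -1.6]
```

View pics/chk.png

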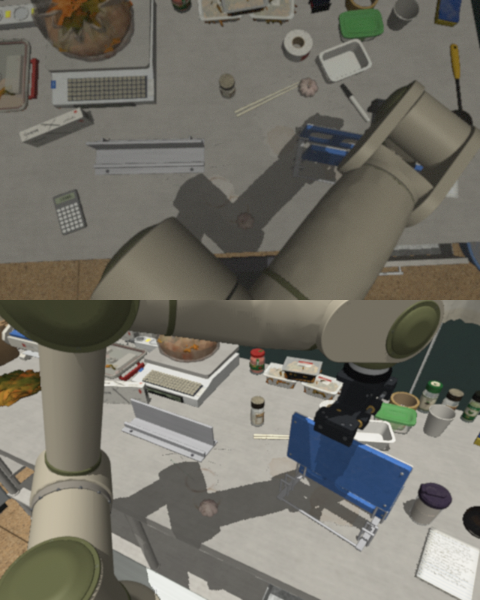

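Board is out, hanging level from the gripper; the frame is still in its rear slot. Now over to the stand.

Request:
send_rows:
  increments:
    - {"dx":0.03,"dy":-0.004,"dz":0,"spin":-0.02,"hand":0.005}
    - {"dx":0.08,"dy":-0.01,"dz":0,"spin":-0.04,"hand":0.005}
    - {"dx":0.14,"dy":-0.019,"dz":0,"spin":-0.06,"hand":0.005}
    - {"dx":0.2,"dy":-0.027,"dz":0,"spin":-0.085,"hand":0.005}
    - {"dx":0.26,"dy":-0.035,"dz":0,"spin":-0.107,"hand":0.005}

```text
time_s: 5.35
eef_pos: [0.4871, -0.0293, 0.2372]
tool_rot: [0.0, 0.751, 0.66, 0.0]
force: [0.0, -0.1, -2.3]
opening: 0.141
grip_force: 25.0
```

```bash
python3 -c "
from h import *
go(.518,.233,.237,-.02)"
```

```text
d [ 2.641e-01 -3.300e-03  2.000e-04] spin -0.1096 pos [ 0.4871 -0.0293  0.2372] ang -0.1296 t 5.35 F [ 0.  -0.1 -2.3]
```

Request:
send_rows:
  increments:
    - {"dx":0.06,"dy":0,"dz":0,"spin":-0.02,"hand":0.005}
    - {"dx":0.12,"dy":-0.001,"dz":0,"spin":-0.045,"hand":0.005}
    - {"dx":0.18,"dy":-0.002,"dz":0,"spin":-0.07,"hand":0.005}
    - {"dx":0.23,"dy":-0.003,"dz":0,"spin":-0.095,"hand":0.005}
    - {"dx":0.264,"dy":-0.003,"dz":0,"spin":-0.11,"hand":0.005}

```text
time_s: 5.98
eef_pos: [0.5182, 0.2332, 0.2368]
tool_rot: [-0.0, 0.713, 0.701, -0.0]
force: [0.3, 0.1, -1.7]
opening: 0.14
grip_force: 25.0
```

Request:
send_rows:
  increments:
    - {"dx":0,"dy":0,"dz":0.01,"spin":0,"hand":0.005}
    - {"dx":0,"dy":0,"dz":0.02,"spin":0,"hand":0.005}
    - {"dx":0,"dy":0,"dz":0.03,"spin":0,"hand":0.005}
    - {"dx":0,"dy":0,"dz":0.03,"spin":0,"hand":0.005}
    - {"dx":0,"dy":0,"dz":0.03,"spin":0,"hand":0.005}

```text
time_s: 6.6
eef_pos: [0.5187, 0.2306, 0.2076]
tool_rot: [0.0, 0.714, 0.7, 0.0]
force: [0.8, -0.1, -1.5]
opening: 0.136
grip_force: 25.0
```

```bash
python3 - <<'E'
from h import *
go(.518,.233,.15,-.02)
c=snap('wrist','w3');S=snap('scene','scene2')
cv2.imwrite('pics/w3.png',np.vstack([crop(c['image'],170,0,230,100,2.6) if 0 else crop(c['image'],120,0,380,150,2.1),crop(S['image'],120,90,380,130,2.1)]))
E
```

```text
d [ 0.0024 -0.0008  0.0576] spin -0.0007 pos [0.5187 0.2306 0.2076] ang -0.0207 t 6.6 F [ 0.8 -0.1 -1.5]
```

View pics/w3.png

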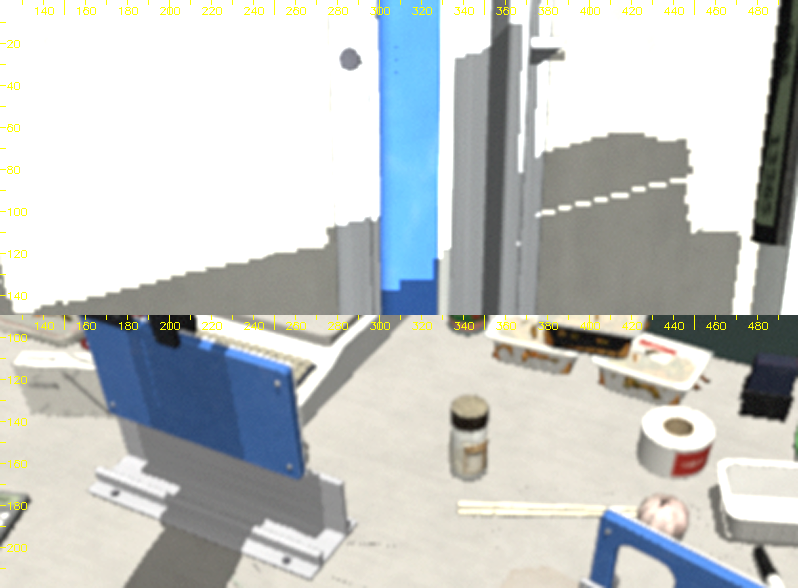

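Wrist view: the plate's upper edge fills columns ~301–328, the wall's dark front face ~351–360 and its top ~360–370. Scene view: plate hangs over the stand, level, covering the wall's middle. I'll check these against the predicted projections.

```bash
python3 - <<'E'
from h import *
c=load('w3');S=load('scene2');
f=lambda p,o=(.528,.233,0),a=-.02:R.from_euler('z',a).apply(p)+o
for p in [(.022,.1,.081),(.022,.15,.081),(.022,.1,.006),(.022,.15,.006),(.03,.1,.081),(-.032,.1,.022)]: print('wrist',p,proj(c,f(p)).round(1))
# plate held: TCP +-; top at TCP+.031, bottom -.101
t=np.array([.5187,.2306,.2076])
for p in [(-.0065,-.126,.031),(-.0065,-.126,-.101),(-.0065,.126,-.101)]: print('scene plate',p,proj(S,f(p,t)).round(1))
for p in [(-.0065,.05,.031),(.0065,.05,.031),(-.0065,.1,.031),(.0065,.1,.031)]: print('wrist plate',proj(c,f(p,t)).round(1))
for p in [(.022,-.156,.081),(-.05,-.156,.006),(-.05,.156,.006)]: print('scene stand',proj(S,f(p)).round(1))
E
```

```text
wrist (0.022, 0.1, 0.081) [[356.5  51.9]]
wrist (0.022, 0.15, 0.081) [[358.9 -22.2]]
wrist (0.022, 0.1, 0.006) [[348.3  56.9]]
wrist (0.022, 0.15, 0.006) [[349.8  -1.1]]
wrist (0.03, 0.1, 0.081) [[366.8  51.9]]
wrist (-0.032, 0.1, 0.022) [[291.6  56.1]]
scene plate (-0.0065, -0.126, 0.031) [[255.4 117.1]]
scene plate (-0.0065, -0.126, -0.101) [[262.8 169.3]]
scene plate (-0.0065, 0.126, -0.101) [[171.5 136.9]]
wrist plate [[299.8 166.8]]
wrist plate [[331.9 166.7]]
wrist plate [[297.5  31.3]]
wrist plate [[333.6  31.2]]
scene stand [[284.  171.6]]
scene stand [[269.6 216.3]]
scene stand [[162.4 173.8]]
```

Stand is about 3 mm further out than estimated, and the plate sits about 5 mm to the right in the hand. I'll correct for both, then descend.

Request:
send_rows:
  increments:
    - {"dx":0.005,"dy":0.003,"dz":0,"spin":0,"hand":0.005}
    - {"dx":0.005,"dy":0.003,"dz":0.02,"spin":0,"hand":0.005}
    - {"dx":0.005,"dy":0.003,"dz":0.045,"spin":0,"hand":0.005}
    - {"dx":0.005,"dy":0.003,"dz":0.065,"spin":0,"hand":0.005}
    - {"dx":0.005,"dy":0.003,"dz":0.08,"spin":0,"hand":0.005}

```text
time_s: 7.32
eef_pos: [0.5216, 0.2362, 0.1264]
tool_rot: [-0.0, 0.714, 0.7, -0.0]
force: [-0.3, -0.0, -1.3]
opening: 0.141
grip_force: 25.0
```

Request:
send_rows:
  increments:
    - {"dx":0,"dy":0,"dz":0.005,"spin":0,"hand":0.005}
    - {"dx":0,"dy":0,"dz":0.01,"spin":0,"hand":0.005}
    - {"dx":0,"dy":0,"dz":0.014,"spin":0,"hand":0.005}
    - {"dx":0,"dy":0,"dz":0.016,"spin":0,"hand":0.005}
    - {"dx":0,"dy":0,"dz":0.017,"spin":0,"hand":0.005}

```text
time_s: 7.95
eef_pos: [0.5217, 0.236, 0.1103]
tool_rot: [0.0, 0.714, 0.7, 0.0]
force: [-0.2, -0.6, -1.4]
opening: 0.139
grip_force: 25.0
```

Request:
send_rows:
  increments:
    - {"dx":0,"dy":0,"dz":0.001,"spin":0,"hand":0.005}
    - {"dx":0,"dy":0,"dz":0.002,"spin":0,"hand":0.005}
    - {"dx":0,"dy":0,"dz":0.003,"spin":0,"hand":0.005}
    - {"dx":0,"dy":0,"dz":0.004,"spin":0,"hand":0.005}
    - {"dx":0,"dy":0,"dz":0.004,"spin":0,"hand":0.005}

```text
time_s: 8.57
eef_pos: [0.5216, 0.2359, 0.1061]
tool_rot: [-0.0, 0.714, 0.7, -0.0]
force: [-0.0, 0.2, -1.6]
opening: 0.135
grip_force: 25.0
```

Request:
send_rows:
  increments:
    - {"dx":0,"dy":0,"dz":0.001,"spin":0,"hand":0.005}
    - {"dx":0,"dy":0,"dz":0.0015,"spin":0,"hand":0.005}
    - {"dx":0,"dy":0,"dz":0.002,"spin":0,"hand":0.005}
    - {"dx":0,"dy":0,"dz":0.002,"spin":0,"hand":0.005}
    - {"dx":0,"dy":0,"dz":0.002,"spin":0,"hand":0.005}

```text
time_s: 9.2
eef_pos: [0.5223, 0.236, 0.1054]
tool_rot: [0.001, 0.714, 0.7, 0.001]
force: [-0.0, -1.1, 7.9]
opening: 0.138
grip_force: 25.0
```

Contact at the base height (8 N). Ease off, open slightly, then tip the plate back between the fingers.

Request:
send_rows:
  increments:
    - {"dx":0,"dy":0,"dz":-0.001,"spin":0,"hand":0.005}
    - {"dx":0,"dy":0.001,"dz":-0.001,"spin":0,"hand":0.018}
    - {"dx":0,"dy":0.003,"dz":-0.001,"spin":0,"hand":0.02}
    - {"dx":0,"dy":0.006,"dz":-0.001,"spin":0,"hand":0.02}
    - {"dx":0,"dy":0.01,"dz":-0.001,"spin":0,"hand":0.02}

```text
time_s: 9.82
eef_pos: [0.5319, 0.2357, 0.1052]
tool_rot: [-0.0, 0.714, 0.7, -0.0]
force: [0.2, -0.4, 0.2]
opening: 0.225
grip_force: 0.0
```

Request:
send_rows:
  increments:
    - {"dx":0,"dy":0.004,"dz":0,"spin":0,"hand":0.022}
    - {"dx":0,"dy":0.008,"dz":0,"spin":0,"hand":0.024}
    - {"dx":0,"dy":0.012,"dz":0,"spin":0,"hand":0.026}
    - {"dx":0,"dy":0.015,"dz":0,"spin":0,"hand":0.028}
    - {"dx":0,"dy":0.018,"dz":0,"spin":0,"hand":0.028}

```text
time_s: 10.45
eef_pos: [0.5498, 0.2354, 0.1052]
tool_rot: [-0.0, 0.714, 0.7, -0.0]
force: [0.1, -0.2, -1.0]
opening: 0.314
grip_force: 0.1
```

```bash
python3 - <<'E'
from h import *
go(.56,.236,.106,-.02)
c=snap('wrist','w4');S=snap('scene','scene3')
cv2.imwrite('pics/w4.png',np.vstack([crop(c['image'],120,0,380,150,2.1),crop(S['image'],120,90,380,130,2.1)]))
E
```

```text
d [ 0.0008  0.0102 -0.0008] spin 0.0 pos [0.5498 0.2354 0.1052] ang -0.02 t 10.45 F [ 0.1 -0.2 -1. ]
```

View pics/w4.png

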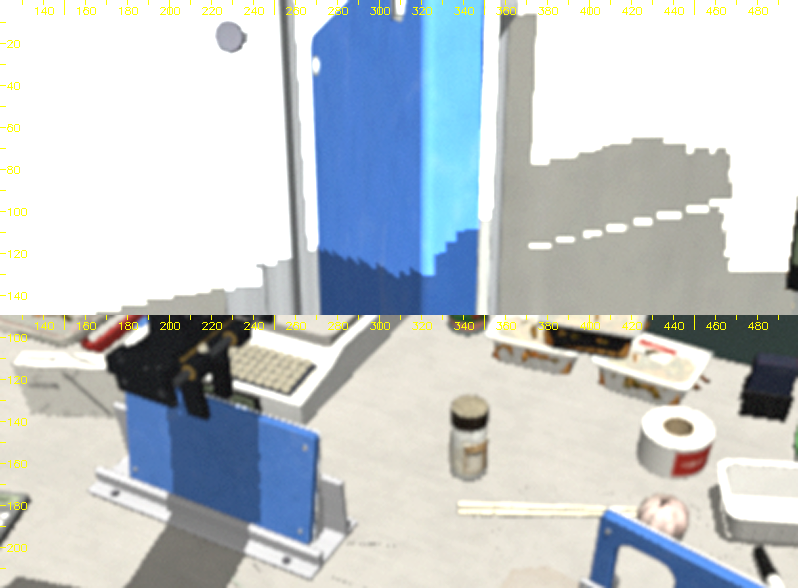

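The plate leans back between the fingers, with its foot behind the rail and both ends inside the stand. Finish the lean, open, and withdraw upward.

Request:
send_rows:
  increments:
    - {"dx":0,"dy":0.003,"dz":0,"spin":0,"hand":0.031}
    - {"dx":0,"dy":0.006,"dz":0,"spin":0,"hand":0.035}
    - {"dx":0,"dy":0.009,"dz":0,"spin":0,"hand":0.04}
    - {"dx":0,"dy":0.009,"dz":0,"spin":0,"hand":0.045}
    - {"dx":0,"dy":0.009,"dz":0,"spin":0,"hand":0.05}

```text
time_s: 11.18
eef_pos: [0.5585, 0.2352, 0.1052]
tool_rot: [-0.0, 0.714, 0.7, -0.0]
force: [0.5, -0.0, -0.3]
opening: 0.564
grip_force: 0.0
```

Request:
send_rows:
  increments:
    - {"dx":0,"dy":0,"dz":-0.01,"spin":0,"hand":0.05}
    - {"dx":0,"dy":0,"dz":-0.025,"spin":0,"hand":0.05}
    - {"dx":0,"dy":0,"dz":-0.05,"spin":0,"hand":0.05}
    - {"dx":0,"dy":0,"dz":-0.08,"spin":0,"hand":0.05}
    - {"dx":0,"dy":0,"dz":-0.11,"spin":0,"hand":0.05}

```text
time_s: 11.8
eef_pos: [0.5586, 0.2352, 0.2175]
tool_rot: [0.0, 0.714, 0.7, 0.001]
force: [0.7, -0.1, 0.1]
opening: 0.563
grip_force: 0.0
```

Request:
send_rows:
  increments:
    - {"dx":-0.04,"dy":0,"dz":-0.01,"spin":0,"hand":0.05}
    - {"dx":-0.09,"dy":0,"dz":-0.02,"spin":0,"hand":0.05}
    - {"dx":-0.15,"dy":0,"dz":-0.02,"spin":0,"hand":0.05}
    - {"dx":-0.2,"dy":0,"dz":-0.02,"spin":0,"hand":0.05}
    - {"dx":-0.23,"dy":0,"dz":-0.02,"spin":0,"hand":0.05}

```text
time_s: 12.42
eef_pos: [0.5539, 0.003, 0.2366]
tool_rot: [0.001, 0.715, 0.699, 0.0]
force: [-0.7, 1.0, -0.0]
opening: 0.566
grip_force: 0.0
```

```bash
python3 - <<'E'
from h import *
c=snap('top','top5');S=snap('scene','scene5')
cv2.imwrite('pics/f.png',np.vstack([crop(c['image'],80,160,380,100,2.1),crop(S['image'],120,90,380,180,2.1)]))
E
```

```text
(no output)
```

View pics/f.png

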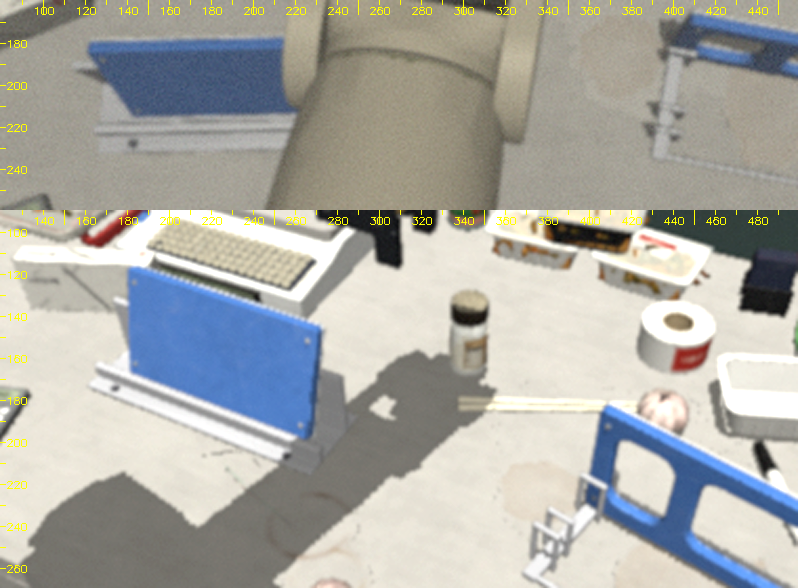

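The plate leans on the wall with its foot against the inside of the rail (top view row ~214, rail ~220), inside both ends. The frame still stands in its slot and the arm is clear, so I'll hand in.

```bash
python3 -c "
from rig import arm
print(arm.close_job())"
```

```text
the job is handed in; nothing more can be done
None
```

The plain plate is leaning on the stand's wall with its foot behind the front rail and neither end sticking out; the blue frame is still in its rack slot, and I handed the job in at about 12.5 s on the robot's clock (no verdict was returned).

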